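# Turn the bead organizer's lid to the tube beads

### The arm

A 6-joint arm with a two-finger parallel gripper is mounted at the origin on the work surface. World frame = base frame: x ahead of the robot, y to its left, z up, the work surface at z = 0. Lengths are in mm, angles in rad, forces in N, time in s.
With the tool pointing down it reaches from about 350 to 775 mm from the base axis. Payload 7.3 kg.
Tool frame: the origin (TCP) lies midway between the tips of the shut fingers; the grasp point (between the pads) lies 19 mm behind it; z points along the fingers, y is the line along which they close (so a half turn about z gives the same grasp; the last joint's range is limited). The gripper opens to 92 mm and grips with 3 to 60 N. Pads are 19 mm wide; open, the fingers measure 130 mm over their backs; the gripper's body (75 mm by 190 mm) begins 47 mm behind the grasp point.
Start: joints at [0.992, 0.342, 1.524, -0, 1.275, -0.146], TCP at [220.181, 476.619, 226.741] pointing down, gripper open.
Joint ranges: [-2.53, 2.53], [-0.77, 2.02], [0.04, 2.7], [-1, 4.14], [0.28, 2.66], [-3.11, 3.11]. Speed limits (rad/s): [2.57, 2.57, 3.14, 3.14, 3.14, 3.14].

### API

Orientations are given as [roll, pitch, yaw] about the fixed x, y, z axes, in that order (R = Rz(yaw) Ry(pitch) Rx(roll)).
In Python, from plant import bot gives the robot as it stands.
- The arm moves only by the tool servo_tool, never from a script. Its argument "deltas" is a list of rows, each a list of 2 entries, a list of its own where there are three numbers: the shift along the tool's x, y, z in m, then the turn, a rotation vector about the tool's x, y, z in degrees. A call has 1 to 20 rows; each row shifts and turns the commanded pose from where the row before left it, along the tool's axes as they then stand; what a row does not reach is not made up. A row lasts 1/8 s, in which the tool goes at most 62.5 mm and 10.7 degrees, less where a joint would pass 70% of its speed; a pose out of reach is approached as far as the arm can. A call with a gripper value outside its range is refused whole. "fingers" is the opening, from 0 (shut) to 1 (fully open), set as the call begins (left out, the last holds). The fingers move at their own pace and stop on an object; the grip force is fixed at half the most. Time passes only in rows, so rows that do not move let the fingers close. It gives the time, the measured TCP pose, the force, the opening and the grip force at its end, in the units of the state.
- bot.get_obs(): the state, without advancing time (a new reading comes with each control period).
- bot.capture(name): name is "scene" or "top"; returns the picture (480x640x3 uint8, red, green, blue); there is no depth.
- bot.camera_model(name): a dict with "mtx" (3x3 intrinsics, pixels), "xyz" and "rotation" of the camera in the world. Camera axes: x right, y down, z forward; pixel columns grow to the right and rows downward; lengths in mm; the calibration is good to about 2 mm. A picture is of the moment at which its call begins. camera_model takes no time and is no camera call.
- bot.close_job(): hands the job in; it is judged then, once.
The state is a dict: "time": time; "joint_positions": joint angles; "dq": joint speeds; "tau": joint torques, N m; "tool_pos": TCP position; "tcp_rot": TCP orientation; "contact_force": force on the tool from outside, world axes, zero at the start; "moment": the same for the moment, N m; "grip_width": finger opening in mm; "finger_force": force on a finger pad.
Only numpy, scipy, OpenCV 4.12 (cv2) and the standard library are available. Lean on these libraries where they do the work, as an engineer would, in place of code of your own. Each camera call takes 0.05 s, during which the arm holds its last target. There are 200 camera calls.

### The job

With a fingertip, gently push on the upright fin on the round bead organizer's clear lid and turn the lid until its cut-out window is centred over the compartment with the long tube beads. Do not pinch the fin or lift the lid, and leave everything else on the cart where it is. Finish with the hand clear of the organizer.

Things in the scene. Friction and masses are not known exactly. Their poses are not given: they have to be found in the camera images.
- organizer: Round bead organizer, fixed on the cart at any yaw: clear drum 184 mm across, rim 32 mm high. Origin: centre of its underside, on the turning axis, z up. Six equal 60-degree compartments with centre lines at 0, 60, .. 300 degrees from its x axis; the one on +x is a solid grey blank, each other holds wooden beads of one shape.
- lid (a joint): Angle of the flat clear lid about the organizer's axis, rad, + anticlockwise from above, 0 = window over the blank; range -6.2 to 6.2. Disc 184 mm across, top 36 mm above the cart, with one cut-out window (a 56-degree slice edged by two low grey bars, tops at 39 mm) and a flat hub 32 mm across, top at 41 mm. Friction about 1 N at the fin; it stays where left, no spring.
- lid_lift (a joint): How far the lid has been lifted off its seat, m; 0 = seated by its own weight. It is to stay seated.
- window (a point): Middle of the lid's cut-out window, 55 mm from the axis, at the lid's top face (36 mm above the cart); its x axis points outwards from the hub. It turns with the lid.
- fin_tip (a point): Outer top end of the lid's only fin, a straight upright grey rib directly across the hub from the window, along a radius from 20 to 86 mm from the axis, 8 mm thick, from the lid's face up to 60 mm above the cart. This point: 86 mm from the axis, 60 mm above the cart, mid-thickness. Turns with the lid.
- fin_left: One half of the fin's thickness: the 4 mm that form its one flat side (the lid's +y side when the window is +x). Its origin is on the organizer's axis, not in the fin; x axis points to the window, so the fin lies along its -x. It turns with the lid.
- fin_right: The other half of the fin's thickness, the side towards the lid's -y. Origin on the organizer's axis, axes as for fin_left.
- tubes: The long tube beads: five plain wooden rods, 8 mm thick, 26 to 32 mm long, side by side, fixed. Origin: middle of the heap, 4 mm above the cart, 55 mm from the organizer's axis on its compartment's centre line. The other compartments hold small balls (13 mm), cubes (11 mm), cones (15 mm wide, 18 mm high) and flat rings (21 mm).
- spool: Yellow plastic spool standing on end, 52 mm across, 50 mm high, near the organizer. Origin: centre of its underside.
- coaster: Square white ceramic tile coaster, 90 x 90 x 8 mm, near the organizer. Origin: centre of its underside.
- tape_roll: Roll of tape lying flat, 64 mm across, 20 mm high, near the organizer. Origin: centre of its underside.
- jar: Small glass jar with metal cap, 52 mm across, 70 mm high, on the left. Origin: centre of its underside.
- mug: White mug, 76 mm across, 85 mm high, on the right. Origin: centre of its underside.
- driver: Small black-handled driver, 130 mm long, lying on the right. Origin: middle of its underside.
Mind the look-alikes: they are no part of the job. Leave any orange look-alike of the organizer alone.

How it is judged (in metres and radians):
On the way:
1. a fingertip pushes on the fin while the lid turns ((contact force between the fingers and fin_left above 0.2 N or contact force between the fingers and fin_right above 0.2 N) and (velocity of joint lid above 0.05 rad/s or velocity of joint lid below -0.05 rad/s)), for 0.1 s.
At the end, for the whole second after the job is handed in: The middle of the window is within 9 mm (horizontally) of the middle of the tube-bead compartment, the lid is at rest (below 0.05 rad/s) and seated (lifted less than 3 mm), and spool, coaster, tape roll, jar, mug and driver are within 20 mm of where they began (horizontal distance between window and tubes below 0.009 m and velocity of joint lid between -0.05 and 0.05 rad/s and value of joint lid_lift below 0.003 m and distance of each of spool, coaster, tape_roll, jar, mug, driver from where it was at the start of the episode below 0.02 m); the robot touches nothing.
It fails at once if the lid is lifted off its seat by more than 5 mm (value of joint lid_lift above 0.005 m).
It fails at once if the fin is pinched: pressed with more than 2 N on both its sides at once (contact force between the fingers and fin_left above 2 N and contact force between the fingers and fin_right above 2 N).
It fails at once if the lid is pushed with more than 25 N (contact force between the fingers and lid_lift above 25 N).
It fails at once if another thing on the cart is moved by more than 20 mm, or lifted (distance of any of spool, coaster, tape_roll, jar, mug, driver from where it was at the start of the episode above 0.02 m).
It also fails if it takes over 51 s, if anything falls off the work surface, if the arm or the gripper's body presses on something with over 40 N, if the wrist force passes 120 N, or if a joint passes its speed limit or range.

## Working session

There is one attempt and no reset: what is moved stays moved. The work goes in short steps, Python scripts to look and compute and a tool call to move; the robot and the scene stay as the last step left them, time stands still between calls to the robot, and variables do not carry over. Pictures are saved under pics/ and viewed, at most 10 in all, crops included, and the job is handed in when it is done.

Besides the shell and the picture viewer there is one more tool, called in YAML: its name, and indented under it one key for each argument. servo_tool: Moves the arm, as the interface text tells. Its arguments: {"type":"object","properties":{"deltas":{"type":"array"},"fingers":{"type":"number"}},"required":["deltas"]}

```bash
mkdir -p pics; python3 - <<'E'
from plant import bot
import cv2
for n in("top","scene"):
    cv2.imwrite(f"pics/{n}0.png",bot.capture(n)[:,:,::-1]); print(n,bot.camera_model(n))
o=bot.get_obs();print(o)
E
```

```text
top {'mtx': array([[585.0849534 ,   0.        , 313.72750728],
       [  0.        , 585.0849534 , 240.46499817],
       [  0.        ,   0.        ,   1.        ]]), 'xyz': array([ 342.40021573,   -7.16072149, 1431.18760981]), 'rotation': array([-3.02290451, -0.01484431, -1.55990687])}
scene {'mtx': array([[455.96090257,   0.        , 324.41174346],
       [  0.        , 455.96090257, 241.66763447],
       [  0.        ,   0.        ,   1.        ]]), 'xyz': array([1250.26343524, -287.67357625, 1006.62800874]), 'rotation': array([-2.44833654, -0.00663503,  1.23954893])}
{'time': 0.1, 'joint_positions': array([ 9.91987125e-01,  3.42634647e-01,  1.52491673e+00, -1.14718964e-05,
        1.27536819e+00, -1.46027109e-01]), 'dq': array([ 3.75994634e-04, -2.77762391e-03, -2.36085599e-04,  9.32967624e-04,
        2.06021697e-03, -6.05027197e-05]), 'tau': array([ 8.21707272e-04, -4.32002914e+01, -2.44695532e+01,  7.17254123e-02,
        5.26206032e-02, -7.64419269e-05]), 'tool_pos': array([219.98537391, 476.30053586, 226.12566057]), 'tcp_rot': array([-3.14027827e+00, -1.82222651e-04,  2.70881379e+00]), 'contact_force': array([-0.21101398,  0.41543861, -0.49135703]), 'moment': array([-0.03520885, -0.02636008, -0.03669863]), 'finger_force': 0.0, 'grip_width': 92.0176454038836}
```

View pics/top0.png

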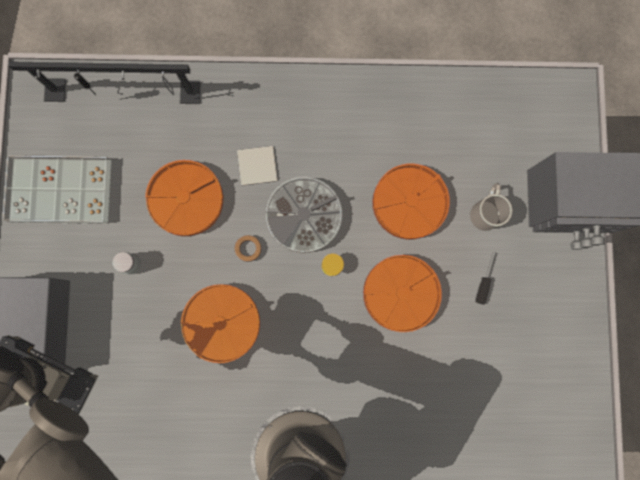

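View pics/scene0.png

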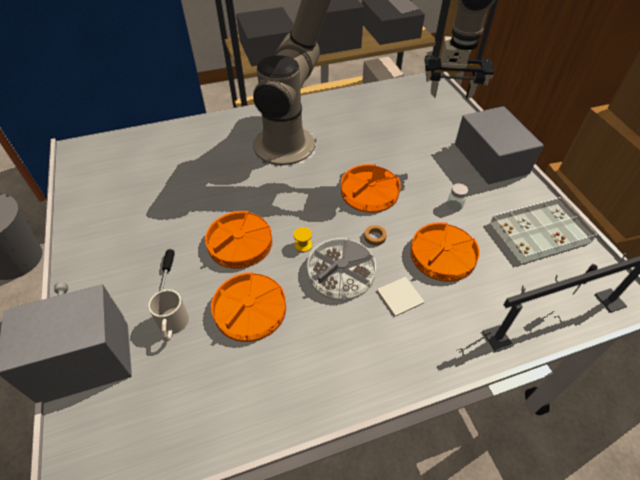

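The top view shows the clear organizer at about (304,214), with the coaster at (257,165), tape at (248,248) and spool at (333,264) around it. I'll zoom in with a metric rectification.

```bash
cat > h.py <<'E'
import numpy as np, cv2
from scipy.spatial.transform import Rotation as Ro
from plant import bot
def cam(n):
    m=bot.camera_model(n); return m['mtx'],np.array(m['xyz']),Ro.from_euler('xyz',m['rotation']).as_matrix()
def proj(n,P):
    K,c,R=cam(n); q=(np.atleast_2d(P)-c)@R@K.T; return q[:,:2]/q[:,2:]
def back(n,uv,z):
    K,c,R=cam(n); d=R@np.linalg.inv(K)@np.array([*uv,1.]); return c+d*(z-c[2])/d[2]
def rect(n,im,cx,cy,z,half=125,px=400):
    # map out: column right = -y world, row up = +x world
    w=np.array([[cx+half,cy+half,z],[cx+half,cy-half,z],[cx-half,cy-half,z],[cx-half,cy+half,z]])
    H=cv2.getPerspectiveTransform(proj(n,w).astype('f4'),np.float32([[0,0],[px,0],[px,px],[0,px]]))
    return cv2.warpPerspective(im,H,(px,px),flags=cv2.INTER_CUBIC)
E
python3 - <<'E'
from h import *
t=cv2.imread('pics/top0.png');s=cv2.imread('pics/scene0.png')
c=back('top',(304,214.5),36);print(c)
for n,uv in dict(spool=(333,264),tape=(248,248),coaster=(257,165)).items(): print(n,back('top',uv,10))
cx,cy=c[:2]
cv2.imwrite('pics/r0.png',np.hstack([rect('top',t,cx,cy,36),rect('scene',s,cx,cy,36)]))
E
```

```text
[571.82898319  -1.8901716   36.        ]
spool [454.97308765 -73.9903304   10.        ]
tape [491.57945603 133.6790847   10.        ]
coaster [698.88075925 116.39082251  10.        ]
```

View pics/r0.png

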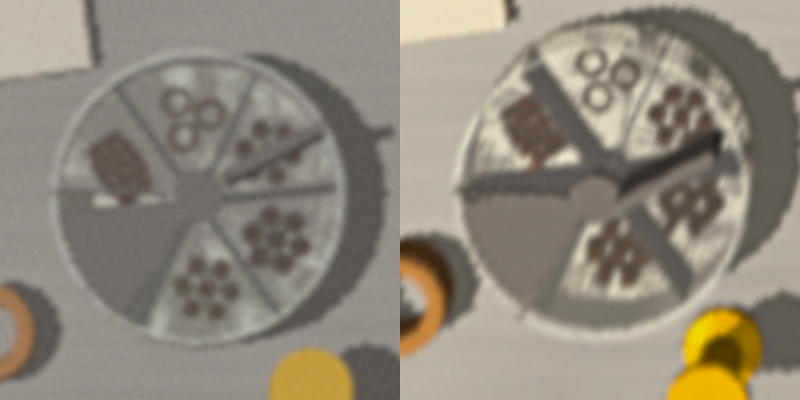

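The left compartment at (120,165) holds the parallel rods (tubes). The fin runs from (230,182) to (322,135), and the window is opposite it, over the grey blank. Next I'll refine the centre, fin angle and compartment angle with an averaged overlay.

```bash
python3 - <<'E'
from h import *
t=np.mean([bot.capture('top') for _ in range(8)],0)[:,:,::-1].astype('u1').copy()
cv2.imwrite('pics/topavg.png',t)
cx,cy=572,-2
out=[]
for z in (36,60):
    r=rect('top',t,cx,cy,z,110,400)
    r=cv2.convertScaleAbs(r,alpha=1.6,beta=-60)
    if z==36:
        g=cv2.GaussianBlur(cv2.cvtColor(r,6),(5,5),0)
        c=cv2.HoughCircles(g,cv2.HOUGH_GRADIENT_ALT,1,50,param1=100,param2=.5,minRadius=158,maxRadius=178)
        print(c)
        if c is not None:
            for q in c[0]: print('centre',cx+110-q[1]*.55, cy+110-q[0]*.55,'r',q[2]*.55)
    out.append(r)
for r in out:
    for k in range(0,360,30):
        a=np.deg2rad(k); p=lambda d:(int(200-d*np.sin(a)/.55),int(200-d*np.cos(a)/.55))
        cv2.line(r,p(94),p(106),(0,0,255),1); cv2.putText(r,str(k),p(104),0,.35,(255,0,0),1)
cv2.imwrite('pics/r1.png',np.hstack(out))
E
```

```text
[[[206.      195.      165.50122]]]
centre 574.75 -5.300003 r 91.02567
```

View pics/r1.png

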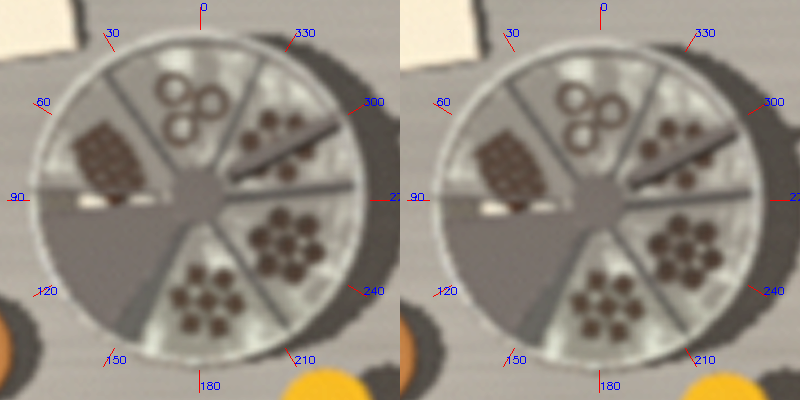

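Centre is about (574,-1.5), the fin is at -64.5° and the tubes at about 64.7°, so the lid must turn about -51° (clockwise). I'll move above the anticlockwise side of the fin with the fingers shut.

servo_tool:
  deltas:
    - [[-0.01,-0.005,0],[0,0,0]]
    - [[-0.02,-0.01,0],[0,0,0]]
    - [[-0.035,-0.017,0],[0,0,-3]]
    - [[-0.033,-0.0163,0],[0,0,3]]
    - [[-0.035,-0.0173,0],[0,0,0]]
    - [[-0.035,-0.0173,0],[0,0,0]]
    - [[-0.035,-0.0173,0],[0,0,0]]
    - [[-0.035,-0.0173,0],[0,0,0]]
    - [[-0.035,-0.0173,0],[0,0,0]]
    - [[-0.035,-0.0173,0],[0,0,0]]
    - [[-0.035,-0.0173,0],[0,0,0]]
    - [[-0.035,-0.0173,0],[0,0,0]]
    - [[-0.035,-0.0173,0],[0,0,0]]
    - [[-0.035,-0.0173,0],[0,0,0]]
    - [[-0.035,-0.0173,0],[0,0,0]]
    - [[-0.035,-0.0173,0],[0,0,0]]
    - [[-0.035,-0.0173,0],[0,0,0]]
    - [[-0.03,-0.015,0],[0,0,0]]
    - [[-0.01,-0.005,0],[0,0,0]]
    - [[0,0,0],[0,0,0]]
  fingers: 0

```text
time: 3.0
tool_pos: [636.7, -37.4, 226.4]
tcp_rot: [3.142, -0.001, 2.708]
contact_force: [-0.5, 0.2, 0.4]
grip_width: 0.8
finger_force: 0.0
```

servo_tool:
  deltas:
    - [[0,0,0],[0,0,-8]]
    - [[0,0,0],[0,0,-8.5]]
    - [[0,0,0],[0,0,-8.5]]
    - [[0,0,0],[0,0,-8.5]]
    - [[0,0,0],[0,0,-8.5]]
    - [[0,0,0],[0,0,-8.3]]
    - [[0,0,0],[0,0,0]]
    - [[0,0,0],[0,0,0]]

```text
time: 4.0
tool_pos: [636.6, -36.2, 227.0]
tcp_rot: [3.141, 0.0, -2.698]
contact_force: [-0.2, -0.7, -0.2]
grip_width: 0.4
finger_force: 0.0
```

servo_tool:
  deltas:
    - [[0,0,0.01],[0,0,0]]
    - [[0,0,0.02],[0,0,0]]
    - [[0,0,0.025],[0,0,0]]
    - [[0,0,0.025],[0,0,0]]
    - [[0,0,0.025],[0,0,0]]
    - [[0,0,0.025],[0,0,0]]
    - [[0,0,0.02],[0,0,0]]
    - [[0,0,0.015],[0,0,0]]
    - [[0,0,0.01],[0,0,0]]
    - [[0,0,0.005],[0,0,0]]
    - [[0,0,0],[0,0,0]]
    - [[0,0,0],[0,0,0]]

```text
time: 5.5
tool_pos: [637.4, -37.1, 47.4]
tcp_rot: [-3.141, 0.001, -2.697]
contact_force: [0.8, 0.4, -0.5]
grip_width: 0.4
finger_force: 0.0
```

```bash
python3 - <<'E'
from h import *
s=bot.capture('scene');o=bot.get_obs();print(o['tool_pos'],o['contact_force'])
u,v=proj('scene',[574,-2,40])[0].astype(int)
cv2.imwrite('pics/s2.png',cv2.resize(s[v-60:v+60,u-80:u+80,::-1],(800,600),interpolation=cv2.INTER_CUBIC))
E
```

```text
[637.4416583  -37.07741846  47.4736052 ] [ 1.09584061 -0.00764333  0.15458591]
```

View pics/s2.png

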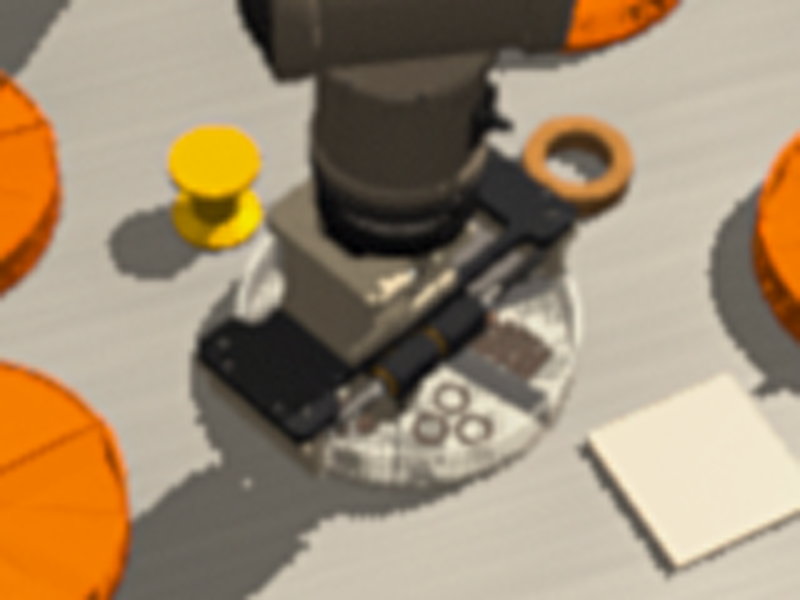

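The hand sits beside the fin, clear of the lid and the spool. I'll approach to contact.

servo_tool:
  deltas:
    - [[0.005,0,0],[0,0,0]]
    - [[0.006,0,0],[0,0,0]]
    - [[0.005,0,0],[0,0,0]]
    - [[0.004,0,0],[0,0,0]]
    - [[0.003,0,0],[0,0,0]]
    - [[0.003,0,0],[0,0,0]]
    - [[0.002,0,0],[0,0,0]]
    - [[0,0,0],[0,0,0]]

```text
time: 6.55
tool_pos: [611.9, -49.2, 46.8]
tcp_rot: [-3.141, 0.0, -2.697]
contact_force: [1.4, 0.4, 0.3]
grip_width: 0.3
finger_force: 0.4
```

servo_tool:
  deltas:
    - [[0.003,-0.0006,0],[0,0,3]]
    - [[0.003,-0.0006,0],[0,0,3]]
    - [[0.003,-0.0006,0],[0,0,3]]
    - [[0.003,-0.0006,0],[0,0,3]]
    - [[0.003,-0.0006,0],[0,0,3]]
    - [[0.003,-0.0006,0],[0,0,3]]
    - [[0,0,0],[0,0,0]]

```text
time: 7.42
tool_pos: [595.8, -58.1, 46.8]
tcp_rot: [-3.142, 0.0, -3.01]
contact_force: [1.1, -0.2, 0.7]
grip_width: 0.2
finger_force: 0.4
```

servo_tool:
  deltas:
    - [[0.003,-0.0006,0],[0,0,3]]
    - [[0.003,-0.0006,0],[0,0,3]]
    - [[0.003,-0.0006,0],[0,0,3]]
    - [[0.003,-0.0006,0],[0,0,3]]
    - [[0.003,-0.0006,0],[0,0,3]]
    - [[0.003,-0.0006,0],[0,0,3]]
    - [[0.003,-0.0006,0],[0,0,3]]
    - [[0.003,-0.0006,0],[0,0,3]]
    - [[0.003,-0.0006,0],[0,0,3]]
    - [[0.003,-0.0006,0],[0,0,2.8]]
    - [[0.003,-0.0006,0],[0,0,3]]
    - [[0,0,0],[0,0,0]]
    - [[0,0,0],[0,0,0]]

```text
time: 9.05
tool_pos: [562.7, -60.2, 46.7]
tcp_rot: [3.142, -0.0, 2.702]
contact_force: [0.4, -0.7, 0.3]
grip_width: 0.4
finger_force: 0.3
```

```bash
python3 - <<'E'
from h import *
o=bot.get_obs();p=o['tool_pos'];f=o['tcp_rot'][2]+np.pi/2
r=p[:2]-[574,-1.5];print(p,np.rad2deg(f),'along',r@[np.cos(f),np.sin(f)],'n',r@[-np.sin(f),np.cos(f)],o['contact_force'])
s=bot.capture('scene')
u,v=proj('scene',[574,-2,40])[0].astype(int)
cv2.imwrite('pics/s3.png',cv2.resize(s[v-60:v+60,u-80:u+80,::-1],(800,600),interpolation=cv2.INTER_CUBIC))
E
```

```text
[562.69037379 -60.19503438  46.6819529 ] 244.78748041051423 along 57.92103349090286 n 14.77053096929056 [ 0.43703952 -0.6507894   0.33521855]
```

View pics/s3.png

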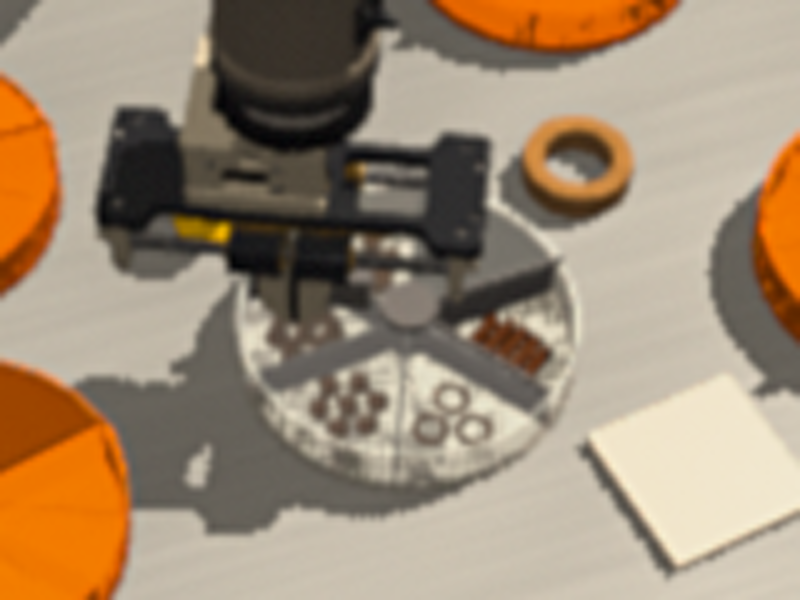

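The tube beads now show unveiled through the window. I'll back off, lift and swing away to verify.

servo_tool:
  deltas:
    - [[-0.004,0,0],[0,0,0]]
    - [[-0.008,0,0],[0,0,0]]
    - [[-0.008,0,0],[0,0,0]]
    - [[0,0,-0.01],[0,0,0]]
    - [[0,0,-0.025],[0,0,0]]
    - [[0,0,-0.035],[0,0,0]]
    - [[0,0,-0.04],[0,0,0]]
    - [[0,0,-0.04],[0,0,0]]
    - [[0,0,-0.025],[0,0,0]]
    - [[0.015,0.0075,0],[0,0,0]]
    - [[0.03,0.015,0],[0,0,0]]
    - [[0.035,0.0173,0],[0,0,0]]
    - [[0.035,0.0173,0],[0,0,0]]
    - [[0.035,0.0173,0],[0,0,0]]
    - [[0.035,0.0173,0],[0,0,0]]
    - [[0.035,0.0173,0],[0,0,0]]
    - [[0.035,0.0173,0],[0,0,0]]
    - [[0.03,0.015,0],[0,0,0]]
    - [[0.01,0.005,0],[0,0,0]]
    - [[0,0,0],[0,0,0]]

```text
time: 11.6
tool_pos: [375.7, 189.7, 221.3]
tcp_rot: [-3.141, -0.001, 2.702]
contact_force: [-0.0, -0.1, -0.2]
grip_width: 0.1
finger_force: 0.0
```

```bash
python3 - <<'E'
from h import *
t=np.mean([bot.capture('top') for _ in range(8)],0)[:,:,::-1].astype('u1').copy()
s=bot.capture('scene')[:,:,::-1].copy()
out=[]
for n,im,z in (('top',t,60),('scene',s,60)):
    r=cv2.convertScaleAbs(rect(n,im,574,-1.5,z,110,400),alpha=1.5,beta=-50)
    for k in range(0,360,30):
        a=np.deg2rad(k); p=lambda d:(int(200-d*np.sin(a)/.55),int(200-d*np.cos(a)/.55))
        cv2.line(r,p(94),p(106),(0,0,255),1); cv2.putText(r,str(k),p(104),0,.35,(255,0,0),1)
    out.append(r)
cv2.imwrite('pics/r4.png',np.hstack(out))
print(bot.get_obs()['tool_pos'])
E
```

```text
[376.78198923 189.20242382 221.6464458 ]
```

View pics/r4.png

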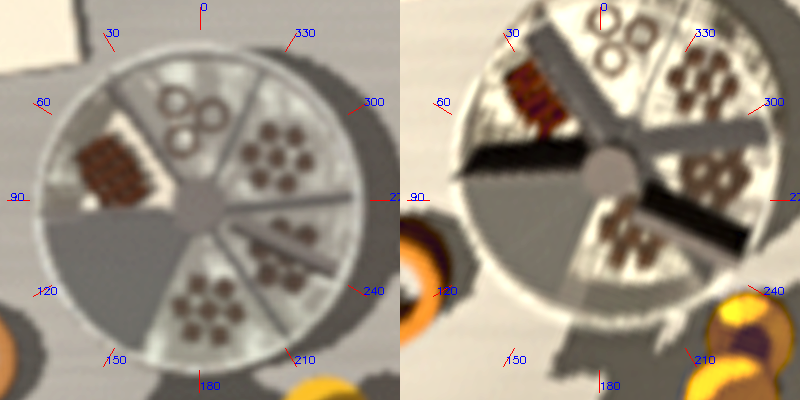

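The lid fin runs from (230,222) to (335,270), about -114.6°. The target is about -115.5°, so the window is centred over the tube beads to within roughly 1 mm. The neighbouring objects are undisturbed and the hand is clear.

```bash
python3 -c "
from plant import bot
print(bot.close_job())"
```

```text
the job is handed in; nothing more can be done
None
```

I turned the lid about 50° clockwise by pushing its fin with the shut fingertips. By camera, the window is now centred over the tube beads to within about 1–2 mm and the hand is clear; I handed the job in and it returned no verdict.

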